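Ready the scanner's spring clamp for a full-arch model and hold it open

TASK

Lift the finished single-die holder out of the spring clamp and stand it upright in the empty middle well of the die rack, set down rather than dropped. Then pull the clamp's handle until the jaw's yellow pointer is over the white line of the red rider and keep holding it there, so that I can put the full-arch model in: finish with the handle still in the gripper, for the jaw springs shut if let go. Leave the other two dies, the model and the spray can where they are.

Things in the scene. Friction and masses are not known exactly. Their poses are not given: they have to be found in the camera images.
- clamp: spring model clamp fixed to the bench, 180 (its x) x 90 mm bed, bed top 16 mm up, turned up to 0.4 rad, left or right of the rack; origin under the bed's centre, z up, -x end towards the robot. Dark fixed jaw at the +x end, face at x=72 mm, top 46. Blue sliding jaw 68 wide, 18 thick, face at x=28 when shut (44 mm gap), top 46. Dark end block x=-90 to -76, 84 wide, top 48 mm up
- jaw (a joint): opening of the blue sliding jaw in m: 0 shut (at rest), grows as the handle is pulled along the clamp's -x, hard stop at 0.050. A spring pulls it shut with about 4.5 N at 0 plus 150 N per m of opening (8 to 11 N at the mark); let go, it snaps shut
- jaw_pointer (a point): middle of the yellow pointer blade (3 mm wide along x, 4 mm high) that sticks out of the blue jaw on the clamp's +y side, 27 mm above the bench; at clamp x=19, y=45 mm when shut, moves with the jaw
- rider: red size rider screwed fast to the +y edge of the clamp's bed, 10 mm along x, top 22 mm above the bench; origin on the white line across its top, at clamp y=45 mm, axes as the clamp's. The opening needed is the distance along the clamp's x from the pointer (when shut) to this line: 24 to 42 mm
- rack: blue die rack fixed to the bench, 172 (its x) x 62 x 16 mm high, turned up to 0.4 rad; origin under its centre. A row along its x of three round wells 37 mm across and 7 mm deep (floor 9 mm above the bench) at x=-52, 0 and 52 mm; the middle one is empty, the outer two hold dies a and b
- rack_hole1 (a point): centre of the mouth of the rack's empty middle well, 16 mm above the bench
- die_holder: the one to move: black round puck, 30 mm diameter, 30 high, with a silver band and a white tooth stump (17 mm wide) fixed on top, 44.5 high in all, 55 to 115 g; origin at the centre of its underside, z up. Stands loosely on the clamp's bed (16 mm up) between the jaws, near clamp x=50 mm; fingers fit on its two sides along the clamp's y
- die_a: another die holder, same size, cream stump, loose in an outer well of the rack; origin at the centre of its underside; leave alone
- die_b: another die holder, same size, cream stump, loose in the other outer well; origin at the centre of its underside; leave alone
- arch_model: full-arch stone model with teeth, about 60 x 64 x 32 mm, loose on the bench to the right (-y); origin at the centre of its underside; leave alone
- spray_can: white spray can, 58 mm diameter, 190 mm high, loose, standing on the bench to the left (+y); origin at the centre of its underside; leave alone
- pull_handle (a point): black round handle bar of the jaw, 10 mm diameter, 72 long along its y, 34 mm above the bench; this point is its centre. Its ends join two 8 mm rods at y=+-30 mm that run back through the end block to the jaw. Shut, it is at clamp x=-128 mm with 33 mm free to the end block: pinch its middle from above, a finger on either side; it moves with the jaw
There are look-alikes about, which are no part of the job. There is more than one size of the clamp; the one meant has the size given above. What is shaped like the die_holder but turquoise is not meant.

How it is judged (in metres and radians):
On the way, in this order (a step that is already met when the one before it is completed fails the run):
1. the die holder stands upright in the rack's middle well, let go (horizontal distance between die_holder and rack_hole1 below 0.006 m and z of die_holder in the frame of rack below 0.0125 m and angle between die_holder's own z axis and vertical below 0.1 rad and linear speed of die_holder below 0.03 m/s and contact force between the fingers and die_holder below 0.1 N), for 0.2 s.
2. the jaw is pulled out by its handle until the pointer is over the rider's line, and held (x of jaw_pointer in the frame of rider between -0.004 and 0.004 m and contact force between the fingers and jaw above 4 N and distance between the grasp point and pull_handle below 0.04 m), for 0.5 s.
At the end, for the whole second after the job is handed in: Through the last second the gripper's fingers hold the clamp's handle (over 4 N), the jaw is still and its pointer is within 4 mm of the rider's line, and the die holder stands at rest, upright and untouched, down in the rack's middle well (all of step 2 and velocity of joint jaw between -0.01 and 0.01 m/s and horizontal distance between die_holder and rack_hole1 below 0.006 m and z of die_holder in the frame of rack below 0.0125 m and angle between die_holder's own z axis and vertical below 0.1 rad and linear speed of die_holder below 0.03 m/s and contact force between the arm and die_holder below 0.1 N); the arm keeps its last pose, push and grip.
It fails at once if the die holder is dropped or thrown: it moves faster than 0.45 m/s with no finger on it (linear speed of die_holder above 0.45 m/s and contact force between the fingers and die_holder below 0.05 N).
It fails at once if the die holder is tipped over (angle between die_holder's own z axis and vertical above 0.8 rad).
It fails at once if one of the other two dies is disturbed (moved more than 12 mm) (distance of any of die_a, die_b from where it was at the start of the episode above 0.012 m).
It fails at once if the arch model or the spray can is moved more than 20 mm or tipped (distance of any of arch_model, spray_can from where it was at the start of the episode above 0.02 m or angle between spray_can's own z axis and vertical above 0.3 rad).
It also fails if it takes over 58 s, if anything falls off the work surface, if the arm or the gripper's body presses on something with over 40 N, if the wrist force passes 120 N, or if a joint passes its speed limit or range.

ROBOT

A 6-joint arm with a two-finger parallel gripper is mounted at the origin on the work surface. World frame = base frame: x ahead of the robot, y to its left, z up, the work surface at z = 0. Lengths are in m, angles in degrees, forces in N, time in s.
With the tool pointing down it reaches from about 0.35 to 0.85 m from the base axis. Payload 8.1 kg.
Tool frame: the origin (TCP) lies midway between the tips of the shut fingers; the grasp point (between the pads) lies env.grip_point_offset behind it (env.grip_point_offset is the distance from the TCP to the grasp point, in m); z points along the fingers, y is the direction in which the jaws open and shut (so a half turn about z gives the same grasp; the last joint's range is limited). The gripper opens to 93 mm and grips with 3 to 60 N. Pads are 15 mm wide; open, the fingers measure 128 mm over their backs; the gripper's body (75 mm by 188 mm) begins 65 mm behind the grasp point.
Start: joints at [63.461, 7.471, 85.268, -0, 87.261, -4.893], TCP at [0.221, 0.558, 0.219] pointing down, gripper open.
Joint ranges: [-169.43, 169.43], [-51.17, 129.36], [1.28, 143.12], [-76.62, 256.62], [0, 156.53], [-152.29, 152.29]. Speed limits (degrees/s): [136.94, 136.94, 159.86, 180, 180, 180].

INTERFACE

Orientations are given as a 3x3 rotation matrix whose columns are the frame's x, y, z axes.
In Python, from workcell import env gives the robot as it stands. The module is installed in compiled form; this text tells all that it offers.
- The arm moves only by the tool apply_moves, never from a script. Its argument "motion" is a list of rows, each a list of 7 numbers: the closure, from -1 (fully open) to 1 (shut), then the shift along the world's x, y, z in mm, then the turn, a rotation vector about the world's x, y, z in rad. In form: [[gripper, dx, dy, dz, rx, ry, rz], ...]. A call has 1 to 5 rows; each row shifts and turns the pose as measured when the row begins; what a row does not reach is not made up. A row lasts 1/10 s, in which the tool goes at most 50 mm and 8.59 degrees, less where a joint would pass 70% of its speed; a pose out of reach is approached as far as the arm can. A call with a gripper value outside its range is refused whole. The fingers move at their own pace and stop on an object; the grip force is fixed at half the most. Time passes only in rows, so rows that do not move let the fingers close. It gives the time, the measured TCP pose, the force and the opening at its end, in the units of the state.
- env.get_state(): the state, without advancing time (a new reading comes with each control period).
- env.camera(name): name is "side" or "top" or "wrist"; returns a dict with "img" (480x640x3 uint8, blue, green, red), "fovy" (degrees; the focal length in pixels is half the picture's height over the tangent of half this angle, whatever the lens; pixels are square), "cx", "cy" (the principal point, pixels), "R" (3x3) and "t" (3): a world point X has camera coordinates R X + t. Camera axes: x right, y down, z forward; pixel columns grow to the right and rows downward; lengths in m; the calibration is good to about 2 mm. A picture is of the moment at which its call begins. There is no depth.
- env.finish_job(): hands the job in, once; it reports no verdict.
The state is a dict: "time_s": time; "q": joint angles; "joint_velocities": joint speeds; "tau": joint torques, N m; "tcp_pos": TCP position; "orientation": TCP orientation; "ft_force": force on the tool from outside, world axes, zero at the start; "torque": the same for the moment, N m; "gripper_width": opening from 0.0 (shut) to 1.0 (fully open).
Only numpy, scipy, OpenCV 4.12 (cv2) and the standard library are available. Lean on these libraries where they do the work, as an engineer would, in place of code of your own. Each camera call takes 0.05 s, during which the arm holds its last target. There are 200 camera calls.

## Working session

There is one attempt and no reset: what is moved stays moved. The work goes in short steps, Python scripts to look and compute and a tool call to move; the robot and the scene stay as the last step left them, time stands still between calls to the robot, and variables do not carry over. Pictures are saved under pics/ and viewed, on a budget of 10 in all, crops included, one or two more only if the job needs it, and the job is handed in when it is done.

Besides the shell and the picture viewer there is one more tool, called after ">>>" as name([rows], argument=value, ...), one row to a line, values as JSON. apply_moves: Moves the arm, as the interface text tells. Its arguments: {"type":"object","properties":{"motion":{"type":"array","items":{"type":"array","items":{"type":"number"}}}},"required":["motion"]}

```bash
mkdir -p pics
cat > h.py <<'E'
import numpy as np, cv2, pickle
from workcell import env
def shot(n,tag):
    c=env.camera(n); cv2.imwrite(f'pics/{tag}.png',c['img']); pickle.dump(c,open(f'pics/{tag}.pkl','wb')); return c
def load(tag): return pickle.load(open(f'pics/{tag}.pkl','rb'))
def px2w(c,u,v,z):
    f=240/np.tan(np.radians(c['fovy']/2)); d=np.array([(u-c['cx'])/f,(v-c['cy'])/f,1.])
    R=np.array(c['R']); t=np.array(c['t']); o=-R.T@t; w=R.T@d
    return o+w*(z-o[2])/w[2]
def w2px(c,X):
    f=240/np.tan(np.radians(c['fovy']/2)); p=np.array(c['R'])@np.array(X)+np.array(c['t'])
    return np.array([c['cx']+f*p[0]/p[2],c['cy']+f*p[1]/p[2]])
E
python3 - <<'E'
from h import *
for n in ['top','side']:
    c=shot(n,n+'0'); print(n,c['fovy'],c['cx'],c['cy'],-np.array(c['R']).T@c['t'],np.array(c['R'])[2])
s=env.get_state(); print(s, env.grip_point_offset)
E
```

```text
top 50.71036887189433 319.09836118521224 242.04294242175592 [0.34586137 0.03551177 1.26547576] [ 0.19606783 -0.00478269 -0.98057867]
side 55.31261387225805 320.4935795669801 243.57125391941955 [ 0.25844479 -0.66499645  0.65320587] [ 0.34933592  0.72062632 -0.59888406]
{'time_s': 0.1, 'q': array([ 6.34597806e+01,  7.51024549e+00,  8.53214739e+01, -2.07872830e-04,
        8.72595306e+01, -4.89551306e+00]), 'joint_velocities': array([-0.06962901, -0.09028409, -0.09744686,  0.02442135,  0.03190394,
       -0.08594221]), 'tau': array([ 2.49956047e-04, -5.61340141e+01, -4.93096733e+01,  7.70209450e-02,
        2.90484040e-02,  9.12338578e-06]), 'tcp_pos': array([0.22109583, 0.55725415, 0.21771291]), 'orientation': array([[-9.29488983e-01,  3.68849195e-01, -7.08378349e-04],
       [ 3.68849851e-01,  9.29487898e-01, -1.42640342e-03],
       [ 1.32301349e-04, -1.58711152e-03, -9.99998732e-01]]), 'ft_force': array([0.59360806, 0.76104958, 0.43362151]), 'torque': array([-0.00545581, -0.02536574,  0.0251656 ]), 'gripper_width': 0.9982421984937198} 0.0188
```

View pics/top0.png

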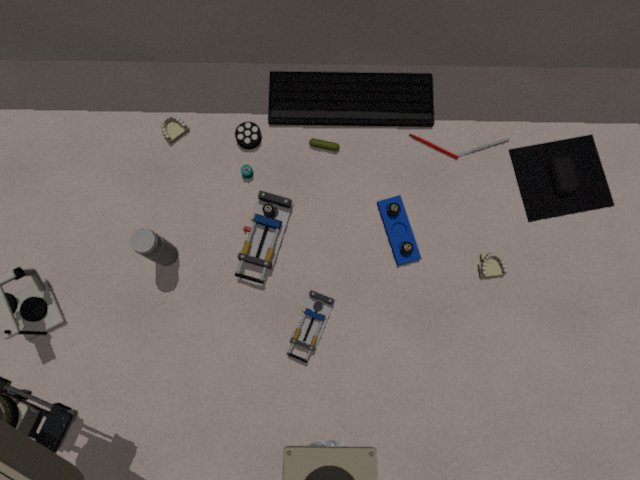

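The top view shows two clamps, at about (265,237) and (312,325). The rack is at (399,230) with its middle well empty, a turquoise decoy is at (247,171), and the can is at (148,242). I'll enlarge to identify the clamp by size.

Run:
```python
from h import *
i=load('top0')['img']; a=cv2.resize(i[180:292,225:435],None,fx=3.8,fy=3.8,interpolation=cv2.INTER_CUBIC)
b=np.clip(a.astype(float)*1.6,0,255).astype(np.uint8); print(b.shape); cv2.imwrite('pics/crop1.png',b)
```

```text
(426, 798, 3)
```

View pics/crop1.png

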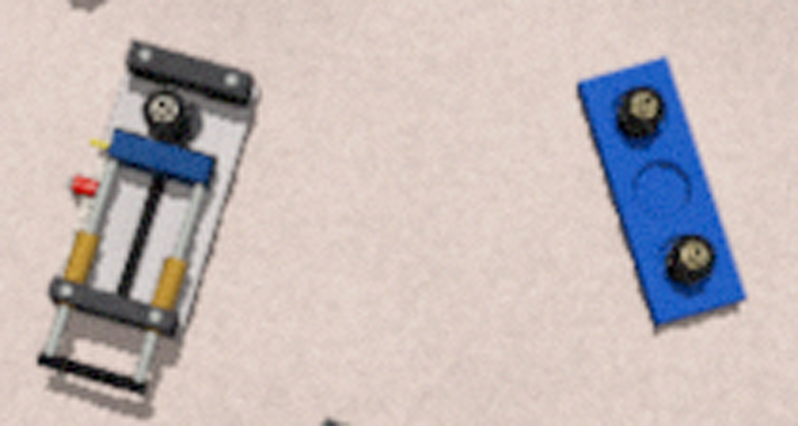

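Run:
```python
from h import *
c=load('top0')
def p(x,y,z): return px2w(c,225+x/3.8,180+y/3.8,z)
P=dict(h1=p(40,359,.036),h2=p(146,387,.036),stump=p(162,106,.0605),ptr=p(98,143,.029),rid=p(84,184,.022),well=p(662,186,.016),da=p(645,103,.0535),db=p(694,256,.0535),r1=p(578,82,.016),r2=p(667,58,.016),r3=p(745,297,.016),r4=p(655,320,.016),bed2=p(257,100,.016),bed3=p(182,335,.016), f1=p(133,40,.046),f2=p(258,78,.046),small_h=px2w(c,299,358,.03),small_f=px2w(c,322,298,.03))
for k,v in P.items(): print(k,(v*1000).round(1))
n=np.linalg.norm
print('handle len',n(P['h1']-P['h2']),'rack',n(P['r1']-P['r2']),n(P['r2']-P['r3']),'bed L',n(P['bed2']-P['bed3']),'small',n(P['small_h']-P['small_f']),'big h-jaw',n((P['h1']+P['h2']-P['f1']-P['f2'])/2))
h=(P['h1']+P['h2'])/2; d=P['stump']-h; print('h',h,'yaw from h->stump',np.degrees(np.arctan2(d[1],d[0])), 'dist',n(d[:2]),'yaw handle',np.degrees(np.arctan2(*(P['h2']-P['h1'])[[1,0]]))+90)
e=P['ptr']-P['rid'];print('ptr-rider',n(e[:2]))
e=P['r2']-P['r3'];print('rack yaw',np.degrees(np.arctan2(e[1],e[0])))
e=P['da']-P['db'];print('rack yaw',np.degrees(np.arctan2(e[1],e[0])),n(e), (P['da']+P['db'])/2)
```

```text
h1 [508.4 232.6  36. ]
h2 [491.1 164.   36. ]
stump [670.8 157.1  60.5]
ptr [653.4 201.7  29. ]
rid [627.1 210.9  22. ]
well [ 632.1 -173.    16. ]
da [ 678.8 -156.8   53.5]
db [ 577.7 -186.4   53.5]
r1 [ 703.2 -117.8   16. ]
r2 [ 720.8 -178.2   16. ]
r3 [ 557.8 -226.3   16. ]
r4 [ 541.7 -166.6   16. ]
bed2 [687.8  98.   16. ]
bed3 [528.  143.6  16. ]
f1 [719.4 179.   46. ]
f2 [694.5  96.1  46. ]
small_h [311.1  74.1  30. ]
small_f [454.1  20.9  30. ]
handle len 0.0707700868821058 rack 0.06285569897767736 0.169931812659914 bed L 0.16620724988642044 small 0.1526085907453397 big h-jaw 0.21614060634255125
h [0.49975285 0.19831536 0.036     ] yaw from h->stump -13.556865472082915 dist 0.17592104931923144 yaw handle -14.093069222773948
ptr-rider 0.027850876272294326
rack yaw 16.45287562071177
rack yaw 16.335789102580087 0.10539148161035226 [ 0.62826133 -0.17159474  0.0535    ]
```

The clamp at (265,237) is the one meant. Its handle is 71 mm long and the handle-to-die distance is 176 mm, both as stated; the small clamp at (312,325) measures only about 150 mm overall. The white-stumped black puck at (268,208) stands in it, and the rack has yaw 16.4° with its well near (0.631,-0.173). Moving above the die.

>>> apply_moves([
  [-1,30,-27,25,0,0,0.03],
  [-1,34,-30,15,0,0,0.03],
  [-1,34,-30,15,0,0,0.03],
  [-1,36,-32,5,0,0,0.03],
  [-1,36,-32,0,0,0,0.015],
])

```text
time_s: 0.6
tcp_pos: [0.3894, 0.403, 0.2758]
orientation: [[-0.974, 0.225, -0.004], [0.225, 0.974, -0.007], [0.003, -0.008, -1.0]]
ft_force: [0.4, 0.9, 0.4]
gripper_width: 0.998
```

>>> apply_moves([
  [-1,36,-32,0,0,0,0],
  [-1,36,-32,0,0,0,0],
  [-1,36,-32,0,0,0,0],
  [-1,36,-32,0,0,0,0],
  [-1,36,-32,0,0,0,0],
])

```text
time_s: 1.1
tcp_pos: [0.5747, 0.2351, 0.2748]
orientation: [[-0.975, 0.223, -0.005], [0.223, 0.975, -0.007], [0.004, -0.008, -1.0]]
ft_force: [0.5, 0.7, 0.4]
gripper_width: 0.999
```

Run:
```python
from h import *
s=env.get_state(); print(s['time_s'],s['tcp_pos'],s['orientation'],s['q'],s['ft_force'])
c=env.camera('wrist'); R=np.array(c['R']); print(c['fovy'],-R.T@c['t'],R[2])
print('die px',w2px(c,[.671,.157,.06]),'handle',w2px(c,[.5,.198,.034]))
```

```text
1.1 [0.57466141 0.2350658  0.27478668] [[-0.97475327  0.22321822 -0.00544918]
 [ 0.22325297  0.97473592 -0.00692761]
 [ 0.00376514 -0.00796925 -0.99996116]] [ 17.68966021  10.23966833  76.40369095  -0.28390172  93.77466484
 -59.42859523] [0.46881932 0.71649859 0.36182889]
68.04345648437572 [0.49791613 0.25271849 0.44117527] [ 0.27354919 -0.07013665 -0.9592975 ]
die px [275.12954306 307.02341762] handle [274.3717657  152.55145073]
```

Run:
```python
from h import *
c=shot('wrist','w1'); i=c['img']; i=np.clip(i.astype(float)*1.3,0,255).astype(np.uint8)
a=cv2.resize(i[80:400,130:450],(600,600),interpolation=cv2.INTER_CUBIC); cv2.imwrite('pics/w1c.png',a)
```

```text
(no output)
```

View pics/w1c.png

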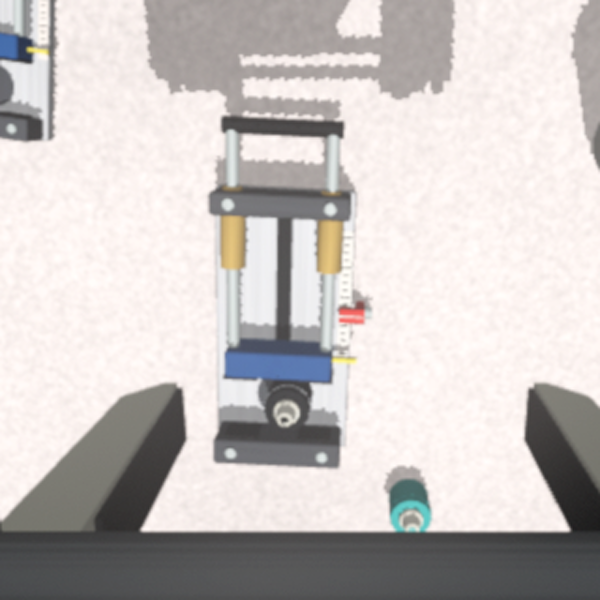

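```bash
python3 - <<'E'
from h import *
c=load('w1')
def p(x,y,z): return px2w(c,130+x/1.875,80+y/1.875,z)
P=dict(h1=p(223,124,.038),h2=p(343,130,.038),stump=p(287,409,.0605),ptr=p(344,360,.029),rid=p(352,315,.022),f1=p(216,460,.046),f2=p(339,464,.046),turq=p(411,517,.045))
for k,v in P.items(): print(k,(v*1000).round(1))
n=np.linalg.norm
h=(P['h1']+P['h2'])/2; d=(P['stump']-h)[:2]; print('h',h,n(d))
for a,b in (('h1','h2'),('f1','f2')):
    e=P[b]-P[a]; print('yaw',np.degrees(np.arctan2(e[1],e[0]))-90,n(e))
print('yaw2',np.degrees(np.arctan2(d[1],d[0])))
y=np.radians(-14); ax=np.array([np.cos(y),np.sin(y)]); e=(P['ptr']-P['rid'])[:2]; print('opening',e@ax)
e=(P['stump']-P['ptr'])[:2]; print('stump-ptr',e@ax,e@[-ax[1],ax[0]])
cs=[];E
E
sed -i 's/x/x/' h.py
python3 - <<'E'
from h import *
c=load('w1'); i=c['img'][185:265,290:340]   # zoom on pointer/rider
hsv=cv2.cvtColor(c['img'],cv2.COLOR_BGR2HSV)
for nm,m in (('yellow',cv2.inRange(hsv,(24,120,90),(36,255,255))),('red',cv2.inRange(hsv,(0,140,70),(6,255,255))|cv2.inRange(hsv,(172,140,70),(180,255,255)))):
    n,l,s,k=cv2.connectedComponentsWithStats(m)
    for j in range(1,n):
        if s[j][4]>8: print(nm,s[j],k[j].round(1))
E
```

```text
h1 [491.8 166.7  38. ]
h2 [510.9 234.   38. ]
stump [666.  161.9  60.5]
ptr [653.8 200.4  29. ]
rid [626.8 212.   22. ]
f1 [697.5 103.2  46. ]
f2 [718.4 182.1  46. ]
turq [769.2 220.3  45. ]
h [0.50135766 0.2003346  0.038     ] 0.16904303715394214
yaw -15.86190730167921 0.07002352789929653
yaw -14.835747685783517 0.08162692930493468
yaw2 -13.1504905471594
opening 0.0289572789834024
stump-ptr 0.02115821630348322 -0.03445056514059356
red [312 245  11   3  25] [317.5 245.8]Traceback (most recent call last):
  File "<stdin>", line 13, in <module>
NameError: name 'E' is not defined. Did you mean: 'e'?
```

Both views agree: the die is at about (0.668, 0.160), clamp yaw is about -14.5°, and the opening needed is about 28–29 mm. I'll drop closer, just behind the die, for one precise look.

>>> apply_moves([
  [-1,11,-16,-36,0,0,0],
  [-1,11,-16,-36,0,0,0],
  [-1,11,-16,-36,0,0,0],
  [-1,11,-15,-36,0,0,0],
  [-1,0,0,0,0,0,0],
])

```text
time_s: 1.7
tcp_pos: [0.6213, 0.166, 0.1244]
orientation: [[-0.973, 0.231, -0.006], [0.231, 0.973, -0.007], [0.004, -0.008, -1.0]]
ft_force: [-1.1, 0.4, -0.7]
gripper_width: 1.001
```

Run:
```python
from h import *
c=shot('wrist','w2'); i=np.clip(c['img'].astype(float)*1.4,0,255).astype(np.uint8)
print(env.get_state()['tcp_pos'],w2px(c,[.668,.16,.06]),w2px(c,[.653,.201,.029]),w2px(c,[.627,.211,.022]))
a=cv2.resize(i[180:380,220:420],(600,600),interpolation=cv2.INTER_CUBIC); cv2.imwrite('pics/w2c.png',a)
```

```text
[0.62221177 0.16739215 0.12751794] [328.04421025 320.35996999] [374.00750103 273.8298485 ] [379.09685686 237.62442606]
```

View pics/w2c.png

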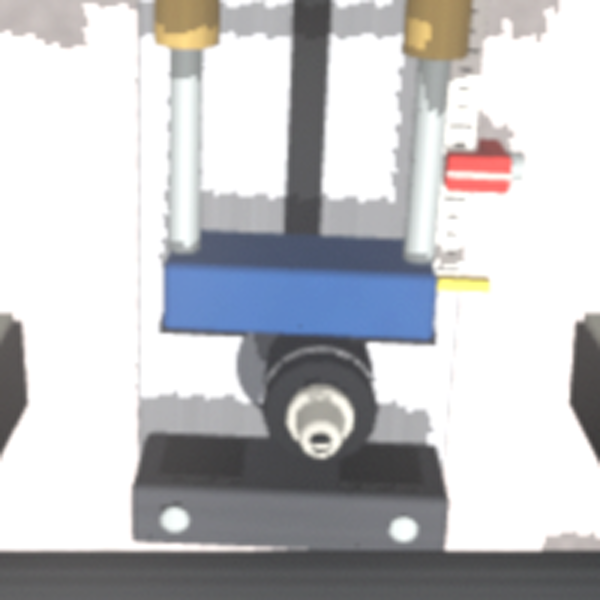

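Run:
```python
from h import *
c=load('w2')
def p(x,y,z): return px2w(c,220+x/3,180+y/3,z)
P=dict(top=p(320,440,.0605),puck=p(320,406,.046),pl=p(263,402,.046),pr=p(377,407,.046),ptr=p(464,284,.029),rid=p(479,172,.022),j1=p(165,330,.046),j2=p(434,340,.046),f1=p(135,540,.046),f2=p(444,548,.046),fi1=p(152,482,.046),fi2=p(440,490,.046))
for k,v in P.items(): print(k,(v*1000).round(1))
for a,b in (('j1','j2'),('f1','f2')):
    e=P[b]-P[a]; print('yaw',np.degrees(np.arctan2(e[1],e[0]))-90,np.linalg.norm(e))
y=np.radians(-14.5); ax=np.array([np.cos(y),np.sin(y)]); ay=np.array([-ax[1],ax[0]])
print('open',((P['ptr']-P['rid'])[:2])@ax)
j=(P['j1']+P['j2'])[:2]/2; o=j-28e-3*ax; print('clamp origin',o)
for k in P: d=P[k][:2]-o; print(k,(d@ax*1000).round(1),(d@ay*1000).round(1))
print('handle',o-.128*ax)
```

```text
top [672.5 157.9  60.5]
puck [671.1 158.4  46. ]
pl [666.7 144.6  46. ]
pr [674.6 172.5  46. ]
ptr [653.8 201.4  29. ]
rid [626.9 211.5  22. ]
j1 [641.9 125.5  46. ]
j2 [659.7 190.2  46. ]
f1 [698.4 101.9  46. ]
f2 [719.1 181.1  46. ]
fi1 [682.6 110.9  46. ]
fi2 [701.7 183.5  46. ]
yaw -15.384204062734526 0.06707411547440205
yaw -14.669132249666632 0.08194266569830483
open 0.028612300243931396
clamp origin [0.62371457 0.16488212]
top 48.9 5.5
puck 47.5 5.6
pl 46.7 -8.9
pr 47.4 20.1
ptr 20.0 42.9
rid -8.6 45.9
j1 27.5 -33.5
j2 28.5 33.5
f1 88.1 -42.3
f2 88.3 39.6
fi1 70.5 -37.5
fi2 70.9 37.5
handle [0.49979167 0.19693076]
```

>>> apply_moves([
  [-1,25,-5,0,0,0,-0.028],
  [-1,25,-5,-10,0,0,0],
  [-1,0,0,-35,0,0,0],
  [-1,0,0,-20,0,0,0],
  [-1,0,0,0,0,0,0],
])

```text
time_s: 2.25
tcp_pos: [0.6774, 0.1639, 0.0733]
orientation: [[-0.967, 0.255, 0.01], [0.255, 0.967, -0.002], [-0.01, 0.001, -1.0]]
ft_force: [0.2, 0.3, -1.0]
gripper_width: 0.995
```

>>> apply_moves([
  [-1,-6,-6,0,0,0,0],
  [-1,0,0,0,0,0,0],
  [-1,0,0,0,0,0,0],
])

```text
time_s: 2.55
tcp_pos: [0.6728, 0.1601, 0.08]
orientation: [[-0.967, 0.253, 0.016], [0.253, 0.967, 0.0], [-0.016, 0.004, -1.0]]
ft_force: [0.0, -0.5, 0.1]
gripper_width: 1.001
```

>>> apply_moves([
  [-1,-1,-2,-18,0,0.016,0],
  [-1,0,0,-18,0,0,0],
  [-1,0,0,-12,0,0,0],
  [-1,0,0,0,0,0,0],
  [-1,0,0,0,0,0,0],
])

```text
time_s: 3.05
tcp_pos: [0.672, 0.158, 0.0292]
orientation: [[-0.967, 0.254, 0.001], [0.254, 0.967, 0.0], [-0.001, 0.001, -1.0]]
ft_force: [-0.5, -1.1, -0.2]
gripper_width: 0.999
```

>>> apply_moves([
  [-1,0,0,-3,0,0,0],
  [-1,0,0,0,0,0,0],
  [1,0,0,0,0,0,0],
  [1,0,0,0,0,0,0],
  [1,0,0,0,0,0,0],
])

```text
time_s: 3.55
tcp_pos: [0.6726, 0.1581, 0.0268]
orientation: [[-0.967, 0.254, 0.002], [0.254, 0.967, 0.001], [-0.002, 0.001, -1.0]]
ft_force: [0.5, 0.1, 0.0]
gripper_width: 0.788
```

>>> apply_moves([
  [1,0,0,0,0,0,0],
  [1,0,0,0,0,0,0],
  [1,0,0,0,0,0,0],
  [1,0,0,0,0,0,0],
  [1,0,0,0,0,0,0],
])

```text
time_s: 4.05
tcp_pos: [0.6732, 0.1582, 0.0278]
orientation: [[-0.967, 0.254, 0.003], [0.254, 0.967, 0.001], [-0.003, 0.002, -1.0]]
ft_force: [0.5, -0.1, -0.3]
gripper_width: 0.361
```

>>> apply_moves([
  [1,-0.5,0,-1,0,0,0],
  [1,0,0,0,0,0,0],
  [1,0,0,0,0,0,0],
  [1,0,0,0,0,0,0],
])

```text
time_s: 4.45
tcp_pos: [0.6732, 0.1583, 0.0276]
orientation: [[-0.967, 0.254, 0.004], [0.254, 0.967, 0.001], [-0.004, 0.002, -1.0]]
ft_force: [0.2, -0.7, 0.8]
gripper_width: 0.316
```

>>> apply_moves([
  [1,0,0,8,0,0,0],
  [1,0,0,20,0,0,0],
  [1,0,0,35,0,0,0],
  [1,0,0,35,0,0,0],
  [1,0,0,20,0,0,0],
])

```text
time_s: 4.95
tcp_pos: [0.6676, 0.1574, 0.1439]
orientation: [[-0.967, 0.254, -0.008], [0.254, 0.967, -0.001], [0.007, -0.003, -1.0]]
ft_force: [-0.2, 0.1, 0.2]
gripper_width: 0.315
```

>>> apply_moves([
  [1,-4,-15,5,0,0,0.03],
  [1,-8,-30,0,0,0,0.06],
  [1,-9,-38,0,0,0,0.06],
  [1,-9,-38,0,0,0,0.06],
  [1,-9,-38,0,0,0,0.06],
])

```text
time_s: 5.45
tcp_pos: [0.6307, 0.0002, 0.1585]
orientation: [[-1.0, -0.031, 0.004], [-0.031, 1.0, 0.002], [-0.004, 0.002, -1.0]]
ft_force: [1.1, -0.3, -0.1]
gripper_width: 0.315
```

>>> apply_moves([
  [1,-9,-38,0,0,0,0.06],
  [1,-9,-38,0,0,0,0.06],
  [1,-9,-38,0,0,0,0.06],
  [1,-9,-30,0,0,0,0.06],
  [1,-5,-15,0,0,0,0.03],
])

```text
time_s: 5.95
tcp_pos: [0.5863, -0.1678, 0.1613]
orientation: [[-0.952, -0.307, 0.005], [-0.307, 0.952, 0.002], [-0.005, -0.0, -1.0]]
ft_force: [0.3, 1.1, -0.7]
gripper_width: 0.312
```

>>> apply_moves([
  [1,0,0,0,0,0,0],
  [1,0,0,0,0,0,0],
])

```text
time_s: 6.15
tcp_pos: [0.5855, -0.1701, 0.1621]
orientation: [[-0.953, -0.303, 0.005], [-0.303, 0.953, 0.001], [-0.005, -0.0, -1.0]]
ft_force: [-0.8, -0.3, 0.4]
gripper_width: 0.318
```

Run:
```python
from h import *
c=shot('wrist','w3'); i=np.clip(c['img'].astype(float)*1.3,0,255).astype(np.uint8)
s=env.get_state();print(s['tcp_pos'],s['orientation'],w2px(c,[.631,-.173,.016]),w2px(c,[.679,-.157,.053]))
cv2.imwrite('pics/w3c.png',cv2.resize(i[130:430,120:520],(800,600),interpolation=cv2.INTER_CUBIC))
```

```text
[ 0.58559715 -0.16986161  0.1621272 ] [[-9.52867117e-01 -3.03343506e-01  5.19369120e-03]
 [-3.03342702e-01  9.52881043e-01  9.60872663e-04]
 [-5.24044437e-03 -6.59884359e-04 -9.99986051e-01]] [302.66753605 272.9248386 ] [302.3127701  341.93194499]
```

View pics/w3c.png

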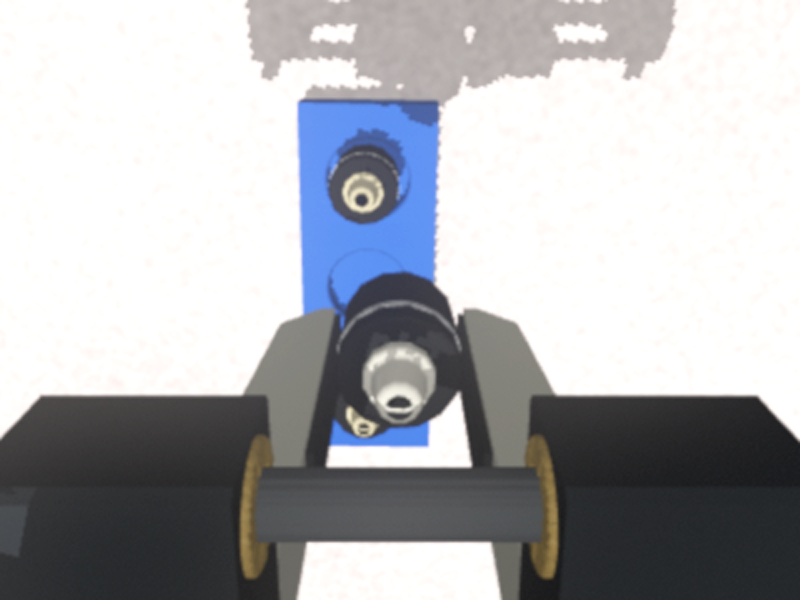

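Run:
```python
from h import *
c=load('w3')
def p(x,y,z): return px2w(c,120+x/2,130+y/2,z)
tz=.1621
P=dict(a=p(299,102,.016),b=p(438,102,.016),c=p(428,445,.016),wl=p(329,286,.016),wt=p(368,249,.016),wr=p(406,268,.016),dtop=p(362,200,.0535),dpuck=p(363,187,.039),hold_top=p(399,404,tz+.0329),hold_puck=p(399,363,tz+.0184),hl=p(338,360,tz+.0184),hr=p(461,360,tz+.0184))
for k,v in P.items(): print(k,(v*1000).round(1))
e=P['c']-P['b'];y=np.arctan2(e[1],e[0]);print('yaw',np.degrees(y),np.linalg.norm(e),np.linalg.norm(P['a']-P['b']))
y=np.radians(16.4)
ax=np.array([np.cos(y),np.sin(y)]); ay=np.array([-ax[1],ax[0]])
mid=(P['a']+P['b'])[:2]/2; o=mid+.086*ax; print('rack origin from near edge',o)
print('well from arc top',P['wt'][:2]+.0185*ax)
e=P['b']-P['a'];print('yaw edge',np.degrees(np.arctan2(e[1],e[0]))-90)
```

```text
a [ 557.8 -225.4   16. ]
b [ 539.4 -167.8   16. ]
c [ 703.8 -117.7   16. ]
wl [ 636.3 -189.3   16. ]
wt [ 613.1 -177.1   16. ]
wr [ 616.7 -157.5   16. ]
dtop [ 581.6 -187.7   53.5]
dpuck [ 580.  -188.5   39. ]
hold_top [ 584.2 -171.5  195. ]
hold_puck [ 582.3 -172.1  180.5]
hl [ 585.8 -185.6  180.5]
hr [ 577.3 -158.7  180.5]
yaw 16.943327455478855 0.17193146358432923 0.060461083301094135
rack origin from near edge [ 0.63106971 -0.17236234]
well from arc top [ 0.630891   -0.17192136]
yaw edge 17.69486861364301
```

The rack's middle well is at (0.631, -0.172), measured two ways and matching the top view. The die sits about 2 mm toward the robot in the grip, so the TCP target is (0.633, -0.171).

>>> apply_moves([
  [1,15,0,0,0,0.005,-0.008],
  [1,20,-0.5,0,0,0,0],
  [1,12,0,-5,0,0,0],
  [1,0,0,-10,0,0,0],
  [1,0,0,0,0,0,0],
])

```text
time_s: 6.7
tcp_pos: [0.6355, -0.1635, 0.1467]
orientation: [[-0.954, -0.299, 0.0], [-0.299, 0.954, 0.002], [-0.001, 0.002, -1.0]]
ft_force: [-1.2, -0.4, -1.7]
gripper_width: 0.314
```

>>> apply_moves([
  [1,0,0,0,0,0,0],
  [1,0,0,0,0,0,0],
])

```text
time_s: 6.9
tcp_pos: [0.6345, -0.1621, 0.1461]
orientation: [[-0.954, -0.3, -0.001], [-0.3, 0.954, 0.003], [0.001, 0.003, -1.0]]
ft_force: [-0.3, -0.2, -1.5]
gripper_width: 0.317
```

>>> apply_moves([
  [1,-1,-8,-15,0,0,0],
  [1,0,0,-25,0,0,0],
  [1,0,0,-25,0,0,0],
  [1,0,0,-10,0,0,0],
  [1,0,0,0,0,0,0],
])

```text
time_s: 7.4
tcp_pos: [0.632, -0.1729, 0.0681]
orientation: [[-0.954, -0.298, 0.001], [-0.298, 0.954, 0.001], [-0.001, 0.001, -1.0]]
ft_force: [0.1, 0.6, -0.4]
gripper_width: 0.314
```

>>> apply_moves([
  [1,0,0,0,0,0,0],
])

```text
time_s: 7.5
tcp_pos: [0.6318, -0.1732, 0.0681]
orientation: [[-0.955, -0.298, 0.0], [-0.298, 0.955, 0.001], [-0.001, 0.001, -1.0]]
ft_force: [-0.4, -0.3, -0.3]
gripper_width: 0.313
```

>>> apply_moves([
  [1,1,2,-8,0,0,0],
  [1,0,0,-14,0,0,0],
  [1,0,0,-8,0,0,0],
  [1,0,0,0,0,0,0],
  [1,0,0,0,0,0,0],
])

```text
time_s: 8.0
tcp_pos: [0.6348, -0.1717, 0.0386]
orientation: [[-0.955, -0.298, 0.005], [-0.298, 0.955, -0.0], [-0.004, -0.002, -1.0]]
ft_force: [0.1, 0.0, -0.3]
gripper_width: 0.313
```

Run:
```python
from h import *
c=shot('side','s1'); i=np.clip(c['img'].astype(float)*1.4,0,255).astype(np.uint8)
s=env.get_state();print(s['tcp_pos']); u,v=w2px(c,[.631,-.172,.03]).astype(int);print(u,v)
x0=max(0,u-75);y0=max(0,v-56);print(x0,y0)
cv2.imwrite('pics/s1c.png',cv2.resize(i[y0:y0+112,x0:x0+150],(800,600),interpolation=cv2.INTER_CUBIC))
```

```text
[ 0.63473458 -0.17170609  0.03859543]
385 315
310 259
```

View pics/s1c.png

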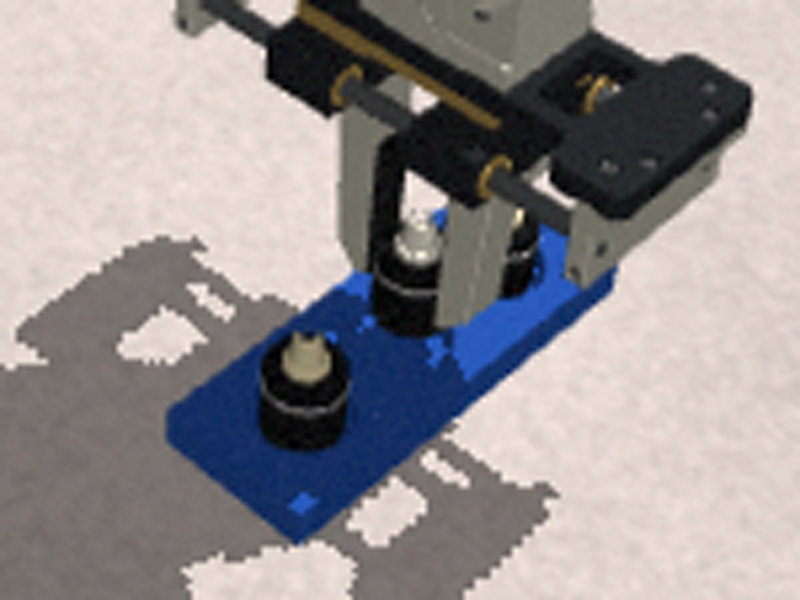

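The die is over the middle well between the two others, and the fingers are clear of them. Going down gently.

>>> apply_moves([
  [1,-2,0,-5,0,0.004,0],
  [1,0,0,-5,0,0,0],
  [1,0,0,-2,0,0,0],
  [1,0,0,0,0,0,0],
])

```text
time_s: 8.45
tcp_pos: [0.6331, -0.1719, 0.0265]
orientation: [[-0.955, -0.298, 0.001], [-0.298, 0.955, -0.001], [-0.001, -0.001, -1.0]]
ft_force: [-0.5, 1.2, -0.3]
gripper_width: 0.315
```

>>> apply_moves([
  [1,0,0,-3,0,0,0],
  [1,0,0,-2,0,0,0],
  [1,0,0,-1,0,0,0],
  [1,0,0,0,0,0,0],
])

```text
time_s: 8.85
tcp_pos: [0.6336, -0.1721, 0.0206]
orientation: [[-0.955, -0.298, 0.002], [-0.298, 0.955, -0.001], [-0.002, -0.002, -1.0]]
ft_force: [0.3, 0.4, -1.5]
gripper_width: 0.317
```

>>> apply_moves([
  [1,0,0,-1,0,0,0],
  [1,0,0,-0.5,0,0,0],
  [1,0,0,0,0,0,0],
])

```text
time_s: 9.15
tcp_pos: [0.6342, -0.1723, 0.0207]
orientation: [[-0.955, -0.298, 0.004], [-0.298, 0.955, -0.001], [-0.003, -0.002, -1.0]]
ft_force: [0.4, -0.2, -0.8]
gripper_width: 0.315
```

>>> apply_moves([
  [1,-1,0,-2,0,0.003,0],
  [1,0,0,-1,0,0,0],
])

```text
time_s: 9.35
tcp_pos: [0.6349, -0.1725, 0.0206]
orientation: [[-0.954, -0.298, 0.004], [-0.298, 0.954, -0.002], [-0.003, -0.003, -1.0]]
ft_force: [-1.5, 0.3, 4.0]
gripper_width: 0.318
```

Contact at the floor (+4 N at the expected height), so I'm releasing.

>>> apply_moves([
  [0,0,0,0,0,0,0],
  [0,0,0,0,0,0,0],
  [0,0,0,0,0,0,0],
  [0,0,0,0,0,0,0],
  [0,0,0,0,0,0,0],
])

```text
time_s: 9.85
tcp_pos: [0.6348, -0.1725, 0.02]
orientation: [[-0.954, -0.298, 0.004], [-0.298, 0.954, -0.002], [-0.003, -0.003, -1.0]]
ft_force: [0.3, 1.1, -0.1]
gripper_width: 0.498
```

>>> apply_moves([
  [-0.2,0,0,10,0,0,0],
  [-0.2,0,0,25,0,0,0],
  [-0.2,0,0,40,0,0,0],
  [-0.2,0,0,45,0,0,0],
  [-0.2,0,0,45,0,0,0],
])

```text
time_s: 10.35
tcp_pos: [0.6272, -0.1699, 0.1815]
orientation: [[-0.954, -0.298, -0.013], [-0.298, 0.954, 0.004], [0.012, 0.008, -1.0]]
ft_force: [0.9, -0.0, -0.0]
gripper_width: 0.602
```

Run:
```python
from h import *
c=shot('side','s2'); i=np.clip(c['img'].astype(float)*1.4,0,255).astype(np.uint8)
s=env.get_state();print(s['tcp_pos'],s['gripper_width'])
cv2.imwrite('pics/s2c.png',cv2.resize(i[259:371,310:460],(800,600),interpolation=cv2.INTER_CUBIC))
```

```text
[ 0.63109853 -0.17127513  0.19217283] 0.6007574176640885
```

View pics/s2c.png

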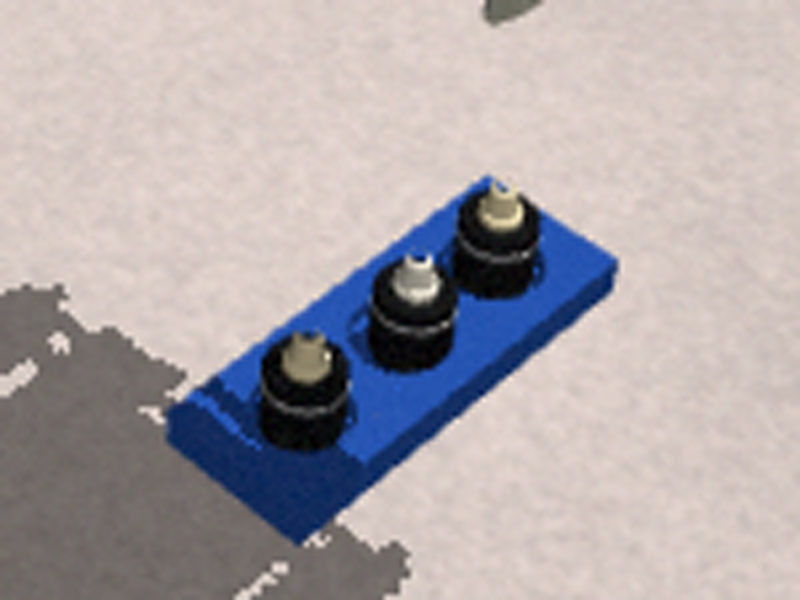

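Run:
```python
from h import *
c=load('s2')
k=800/150
for n,x,y in (('a',502,190),('new',419,262),('b',308,340)):
    for z in (.0535,.0605): print(n,z,(px2w(c,310+x/k,259+y/k*112/112*(112/600*k),z)*1000).round(1))
```

```text
a 0.0535 [ 679.6 -159.3   53.5]
a 0.0605 [ 674.7 -165.2   60.5]
new 0.0535 [ 633.5 -176.6   53.5]
new 0.0605 [ 629.1 -182.3   60.5]
b 0.0535 [ 580.6 -190.9   53.5]
b 0.0605 [ 576.8 -196.4   60.5]
```

The die stands in the middle well: its position is consistent with z=9 mm, and an unseated reading would put it 10 mm away from where it was released. Next is the handle. I'll turn the tool -122° so the jaws straddle the bar along the clamp's x, narrowing to about 26 mm.

>>> apply_moves([
  [0.44,-5,15,0,0,0,-0.1],
  [0.44,-9,26,0,0,0,-0.145],
  [0.44,-9,26,0,0,0,-0.145],
  [0.44,-9,26,0,0,0,-0.145],
  [0.44,-9,26,0,0,0,-0.145],
])

```text
time_s: 10.9
tcp_pos: [0.5931, -0.0539, 0.2032]
orientation: [[-0.921, 0.39, 0.01], [0.39, 0.921, -0.01], [-0.014, -0.005, -1.0]]
ft_force: [-0.2, 0.3, -0.5]
gripper_width: 0.286
```

>>> apply_moves([
  [0.44,-9,26,0,0,0,-0.145],
  [0.44,-9,26,0,0,0,-0.145],
  [0.44,-9,26,0,0,0,-0.145],
  [0.44,-9,26,0,0,0,-0.145],
  [0.44,-9,26,0,0,0,-0.145],
])

```text
time_s: 11.4
tcp_pos: [0.5464, 0.0811, 0.2072]
orientation: [[-0.408, 0.913, 0.006], [0.913, 0.408, -0.016], [-0.017, -0.002, -1.0]]
ft_force: [0.2, 0.9, -0.0]
gripper_width: 0.28
```

>>> apply_moves([
  [0.44,-9,26,0,0,0,-0.145],
  [0.44,-9,26,0,0,0,-0.145],
  [0.44,-9,26,0,0,0,-0.145],
  [0.44,-9,20,0,0,0,-0.1],
  [0.44,0,0,0,0,0,0],
])

```text
time_s: 11.9
tcp_pos: [0.508, 0.1861, 0.211]
orientation: [[0.135, 0.991, 0.001], [0.991, -0.135, -0.016], [-0.016, 0.003, -1.0]]
ft_force: [1.0, 0.2, 1.2]
gripper_width: 0.28
```

Run:
```python
from h import *
s=env.get_state();print(s['tcp_pos'],s['orientation'].round(3),s['q'].round(1),s['gripper_width'],s['time_s'])
```

```text
[0.50799267 0.18610951 0.21102558] [[ 0.135  0.991  0.001]
 [ 0.991 -0.135 -0.016]
 [-0.016  0.003 -1.   ]] [15.3 -1.2 95.1 -0.9 86.3 23.1] 0.28030985996665664 11.9
```

>>> apply_moves([
  [0.44,-4,6,-20,0.016,0,-0.06],
  [0.44,-4,6,-30,0,0,-0.06],
  [0.44,0,0,-35,0,0,0],
  [0.44,0,0,-35,0,0,0],
  [0.44,0,0,0,0,0,0],
])

```text
time_s: 12.4
tcp_pos: [0.5027, 0.197, 0.0927]
orientation: [[0.245, 0.969, 0.011], [0.969, -0.245, 0.001], [0.004, 0.01, -1.0]]
ft_force: [-0.4, 0.2, -1.7]
gripper_width: 0.279
```

>>> apply_moves([
  [0.44,0,0,0,0,0,0],
  [0.44,0,0,0,0,0,0],
])

```text
time_s: 12.6
tcp_pos: [0.504, 0.1962, 0.0952]
orientation: [[0.244, 0.97, 0.012], [0.97, -0.244, 0.001], [0.004, 0.011, -1.0]]
ft_force: [-0.1, 0.0, 0.2]
gripper_width: 0.28
```

Run:
```python
from h import *
c=shot('wrist','w4'); i=np.clip(c['img'].astype(float)*1.3,0,255).astype(np.uint8)
s=env.get_state();print(s['tcp_pos'],w2px(c,[.5005,.1985,.034]),w2px(c,[.627,.211,.022]),w2px(c,s['tcp_pos']))
cv2.imwrite('pics/w4c.png',i)
```

```text
[0.5047016  0.19642046 0.09594508] [311.44775146 257.52773946] [488.08104128 191.17377114] [319.36801958 298.18959701]
```

View pics/w4c.png

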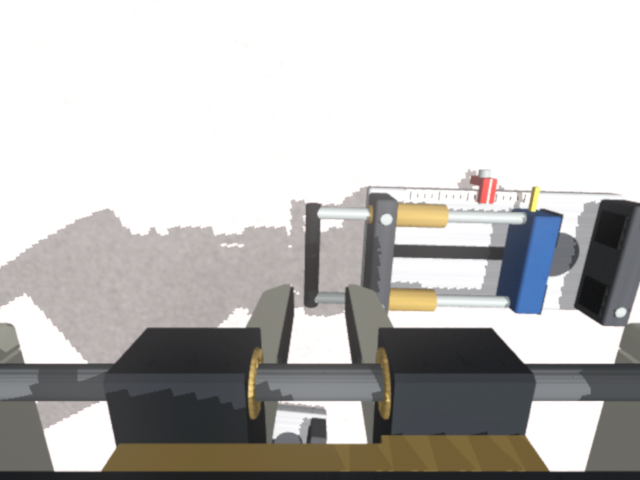

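Bar centre is at pixel (312,255), matching the prediction (311,257), so the handle is at about (0.501, 0.199). The rider line (488,190) and pointer (535,197) are both visible too. Descending over the bar.

>>> apply_moves([
  [0.44,-3.5,2.5,-10,0,0.012,-0.012],
  [0.44,0,0,-15,0,0,0],
  [0.44,0,0,-10,0,0,0],
  [0.44,0,0,0,0,0,0],
  [0.44,0,0,0,0,0,0],
])

```text
time_s: 13.15
tcp_pos: [0.5037, 0.1998, 0.062]
orientation: [[0.256, 0.967, 0.007], [0.967, -0.256, 0.003], [0.005, 0.006, -1.0]]
ft_force: [-0.3, 0.9, 0.9]
gripper_width: 0.278
```

>>> apply_moves([
  [0.44,-3,0,-8,0,0.007,0],
  [0.44,0,0,-12,0,0,0],
  [0.44,0,0,-3,0,0,0],
  [0.44,0,0,0,0,0,0],
])

```text
time_s: 13.55
tcp_pos: [0.5002, 0.1998, 0.0368]
orientation: [[0.256, 0.967, -0.001], [0.967, -0.256, 0.003], [0.003, -0.002, -1.0]]
ft_force: [0.2, -0.5, -0.2]
gripper_width: 0.279
```

>>> apply_moves([
  [0.44,0,0,-8,0,0,0],
  [0.44,0,0,-9,0,0,0],
  [0.44,0,0,-2,0,0,0],
  [0.44,0,0,0,0,0,0],
  [0.44,0,0,0,0,0,0],
])

```text
time_s: 14.05
tcp_pos: [0.5001, 0.1997, 0.016]
orientation: [[0.256, 0.967, -0.001], [0.967, -0.256, 0.003], [0.003, -0.002, -1.0]]
ft_force: [-0.7, -0.4, -0.7]
gripper_width: 0.279
```

>>> apply_moves([
  [1,0,0,0,0,0,0],
  [1,0,0,0,0,0,0],
  [1,0,0,0,0,0,0],
  [1,0,0,0,0,0,0],
  [1,0,0,0,0,0,0],
])

```text
time_s: 14.55
tcp_pos: [0.5005, 0.1999, 0.0166]
orientation: [[0.256, 0.967, -0.0], [0.967, -0.256, 0.003], [0.003, -0.001, -1.0]]
ft_force: [-0.5, 0.9, -1.7]
gripper_width: 0.101
```

Bar gripped (9.4 mm). Pulling along the clamp's -x.

>>> apply_moves([
  [1,-4,1,0,0,0,0],
  [1,-6,1.6,0,0,0,0],
  [1,-6,1.6,0,0,0,0],
  [1,-6,1.6,0,0,0,0],
  [1,-3,0.8,0,0,0,0],
])

```text
time_s: 15.05
tcp_pos: [0.4802, 0.2057, 0.0167]
orientation: [[0.257, 0.966, 0.012], [0.966, -0.257, 0.003], [0.006, 0.011, -1.0]]
ft_force: [8.3, -0.9, -8.6]
gripper_width: 0.097
```

```bash
cat > m.py <<'E'
from h import *
import sys
c=shot('wrist',sys.argv[1]); s=env.get_state(); t=s['tcp_pos']; print(s['time_s'],t,s['ft_force'],s['gripper_width'])
print('travel',(t-np.array([.5005,.1999,.0166]))@np.array([-.966,.259,0]))
u,v=w2px(c,[.627,.2115,.022]); print(u,v); x0,y0=int(u)-50,int(v)-30; print(x0,y0)
i=np.clip(c['img'].astype(float)*1.2,0,255).astype(np.uint8)
cv2.imwrite(f'pics/{sys.argv[1]}c.png',cv2.resize(i[y0:y0+75,x0:x0+100],(800,600),interpolation=cv2.INTER_CUBIC))
E
python3 m.py w5
```

```text
15.1 [0.47997235 0.20577639 0.01667671] [ 6.41525257 -1.1572755  -7.8918818 ] 0.0935811830610019
travel 0.021351695273372436
619.0813648128174 216.7290605356726
569 186
```

>>> apply_moves([
  [1,-4,1,-0.5,0,0.006,0],
  [1,-3,0.8,0,0,0.006,0],
  [1,-1,0.2,0,0,0,0],
  [1,0,0,0,0,0,0],
])

```text
time_s: 15.5
tcp_pos: [0.4769, 0.2066, 0.0167]
orientation: [[0.258, 0.966, 0.012], [0.966, -0.258, 0.002], [0.005, 0.011, -1.0]]
ft_force: [7.1, -1.6, -7.8]
gripper_width: 0.1
```

```bash
python3 m.py w6
python3 - <<'E'
from h import *
c=shot('top','t6'); i=np.clip(c['img'].astype(float)*1.3,0,255).astype(np.uint8)
cr=cv2.resize(i[195:255,220:300],(800,600),interpolation=cv2.INTER_CUBIC); cv2.imwrite('pics/t6c.png',cr)
print(w2px(c,[.627,.2115,.022]))
E
```

```text
15.55 [0.47709266 0.2065716  0.0167092 ] [ 6.86465238 -0.74658584 -9.13958421] 0.09565798454679357
travel 0.024339434448865403
626.2919116534722 216.68453582796116
576 186
[246.8551978  228.46895514]
```

View pics/t6c.png

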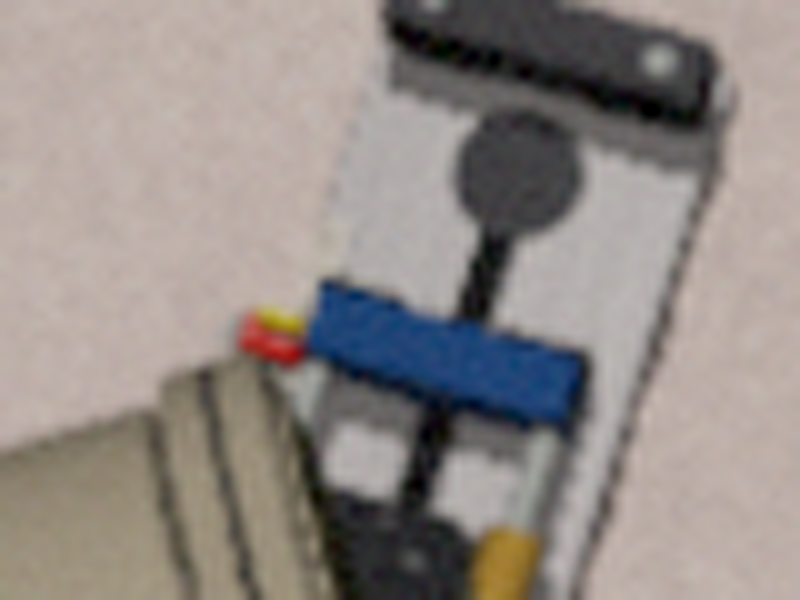

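>>> apply_moves([
  [1,-4,1,-1,0,0.01,0],
  [1,-3,0.8,-1,0,0.01,0],
  [1,-1,0.3,0,0,0,0],
])

```text
time_s: 15.9
tcp_pos: [0.4748, 0.2071, 0.0168]
orientation: [[0.259, 0.966, 0.004], [0.966, -0.259, 0.001], [0.002, 0.003, -1.0]]
ft_force: [8.3, -0.2, -12.4]
gripper_width: 0.097
```

>>> apply_moves([
  [1,0,0,0,0,0,0],
  [1,0,0,0,0,0,0],
])

```text
time_s: 16.1
tcp_pos: [0.4771, 0.2065, 0.0167]
orientation: [[0.259, 0.966, 0.009], [0.966, -0.259, 0.0], [0.003, 0.008, -1.0]]
ft_force: [6.6, -1.6, -7.4]
gripper_width: 0.093
```

>>> apply_moves([
  [1,-4,1,0,0,0,0],
  [1,-4,1,0,0,0,0],
  [1,-3,0.8,0,0,0,0],
  [1,-3,0.8,0,0,0,0],
])

```text
time_s: 16.5
tcp_pos: [0.4689, 0.2089, 0.0168]
orientation: [[0.26, 0.965, 0.022], [0.966, -0.26, -0.0], [0.006, 0.022, -1.0]]
ft_force: [11.2, -1.5, -10.3]
gripper_width: 0.097
```

Run:
```python
from h import *
for k in range(6):
    c=env.camera('wrist'); s=env.get_state(); t=s['tcp_pos']; print(s['time_s'],t.round(4),s['ft_force'].round(1),s['gripper_width'].round(3),'travel',((t-np.array([.5005,.1999,.0166]))@np.array([-.966,.259,0])*1000).round(2))
```

```text
Traceback (most recent call last):
AttributeError: 'float' object has no attribute 'round'
```

```bash
cat > w.py <<'E'
from h import *
for k in range(5):
    c=env.camera('top'); s=env.get_state(); t=s['tcp_pos']; print(round(s['time_s'],2),t.round(4),s['ft_force'].round(1),round(float(s['gripper_width']),3),'travel',round(float((t-np.array([.5005,.1999,.0166]))@np.array([-.966,.259,0])*1000),2), s['orientation'][:,2].round(3))
E
python3 w.py
```

```text
16.6 [0.4686 0.209  0.0167] [  8.7  -0.7 -10.8] 0.095 travel 33.14 [ 0.022 -0.    -1.   ]
16.65 [0.4687 0.209  0.0168] [ 9.9 -1.1 -8.9] 0.094 travel 33.08 [ 0.022 -0.    -1.   ]
16.7 [0.4687 0.209  0.0167] [ 9.1 -0.7 -9. ] 0.099 travel 33.08 [ 0.022 -0.    -1.   ]
16.75 [0.4688 0.209  0.0167] [  9.4  -1.6 -11.6] 0.097 travel 33.01 [ 0.022 -0.    -1.   ]
16.8 [0.4687 0.2089 0.0167] [  8.   -2.3 -10.3] 0.096 travel 33.05 [ 0.022 -0.    -1.   ]
```

>>> apply_moves([
  [1,3,-0.8,0,0,0,0],
])

```text
time_s: 16.9
tcp_pos: [0.4727, 0.2078, 0.0167]
orientation: [[0.26, 0.965, 0.024], [0.966, -0.26, -0.0], [0.006, 0.023, -1.0]]
ft_force: [8.4, -1.9, -8.6]
gripper_width: 0.1
```

```bash
python3 w.py
python3 - <<'E'
from h import *
c=shot('top','t7'); i=np.clip(c['img'].astype(float)*1.3,0,255).astype(np.uint8)
cv2.imwrite('pics/t7c.png',cv2.resize(i[213:243,235:275],(800,600),interpolation=cv2.INTER_CUBIC))
E
```

```text
16.95 [0.4734 0.2076 0.0167] [ 9.9 -1.4 -9.9] 0.097 travel 28.23 [ 0.025 -0.    -1.   ]
17.0 [0.4733 0.2077 0.0167] [ 9.6 -2.1 -9.5] 0.096 travel 28.33 [ 0.025 -0.    -1.   ]
17.05 [0.4732 0.2077 0.0167] [ 8.8 -2.3 -8.8] 0.099 travel 28.39 [ 0.025 -0.    -1.   ]
17.1 [0.4732 0.2077 0.0168] [ 9.9 -1.5 -9.2] 0.102 travel 28.42 [ 0.025 -0.    -1.   ]
17.15 [0.4731 0.2077 0.0167] [ 9.7 -1.9 -9.2] 0.099 travel 28.45 [ 0.025 -0.    -1.   ]
```

View pics/t7c.png

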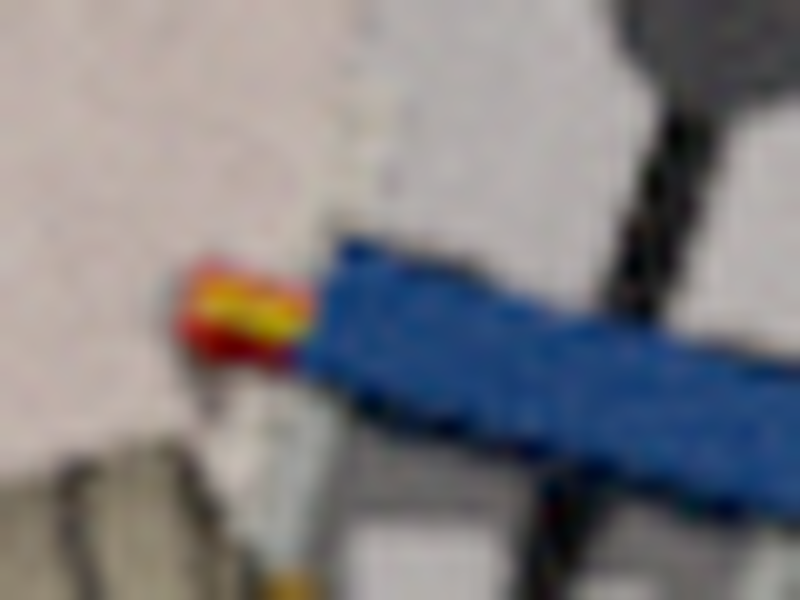

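```bash
python3 - <<'E'
from h import *
c=load('t7'); ax=np.array([.966,-.259])
p=px2w(c,235+252/20,213+308/20,.029); print(p, 'vs rider', ((p-np.array([.627,.2112,0]))[:2]@ax*1000))
hsv=cv2.cvtColor(c['img'],cv2.COLOR_BGR2HSV)[213:243,235:275]
m=cv2.inRange(hsv,(18,120,60),(36,255,255))[:20,:20]; v,u=np.nonzero(m); print(u.mean()+235,v.mean()+213,len(u))
p=px2w(c,u.mean()+235,v.mean()+213,.029);print(p,((p-np.array([.627,.2112,0]))[:2]@ax*1000))
E
python3 w.py
```

```text
[0.62561804 0.20865577 0.029     ] vs rider -0.6760159155812948
247.22222222222223 228.22222222222223 9
[0.62606153 0.20961723 0.029     ] -0.4966208218632525
17.25 [0.4731 0.2077 0.0167] [ 9.  -1.7 -9. ] 0.097 travel 28.48 [ 0.025 -0.    -1.   ]
17.3 [0.4731 0.2077 0.0167] [ 9.7 -1.4 -9.3] 0.101 travel 28.47 [ 0.025 -0.    -1.   ]
17.35 [0.4731 0.2077 0.0167] [10.6 -0.4 -9.7] 0.1 travel 28.5 [ 0.025 -0.    -1.   ]
17.4 [0.4731 0.2077 0.0167] [  9.8  -2.1 -10.4] 0.099 travel 28.49 [ 0.025 -0.    -1.   ]
17.45 [0.4731 0.2077 0.0167] [  8.9  -1.9 -10.6] 0.097 travel 28.48 [ 0.025 -0.    -1.   ]
```

The pointer reads 0.5–0.7 mm from the line and the hold is steady. I'll do a last numerical check that the rack is unchanged, then hand in.

```bash
python3 w.py | tail -1
python3 - <<'E'
from h import *
a=load('s2')['img']; b=shot('side','s9')['img']
# white stump match of the placed die between then and now
x0,y0=310+75,259+45; t=a[y0-10:y0+30,x0-15:x0+15]; r=cv2.matchTemplate(b[y0-20:y0+40,x0-25:x0+25],t,cv2.TM_CCOEFF_NORMED); print(cv2.minMaxLoc(r))
for k in range(4): env.camera('side')
print(env.finish_job())
E
```

```text
17.7 [0.4731 0.2077 0.0168] [ 8.8 -1.4 -9.9] 0.098 travel 28.48 [ 0.025 -0.    -1.   ]
(-0.1433412730693817, 0.996669352054596, (20, 20), (10, 10))
the job is handed in; nothing more can be done
None
```

The die holder now stands in the rack's middle well, and the gripper is holding the clamp handle with the jaw open at the mark. I handed the job in at about 18 s; no verdict was reported.

- **Die holder:** I lowered it until it touched the well floor (+4 N at the expected height) before letting go. The side view shows it upright and seated, roughly 3–4 mm off the midpoint of the other two dies. Matching that view again just before handing in showed it had not moved.
- **Clamp handle:** The jaw is open about 28.5 mm, and my camera measurements of the opening needed were 27.9 to 29.0 mm. The top camera put the yellow pointer 0.5–0.7 mm from the rider's line, against the 4 mm allowed. The hold stayed still for about 0.8 s, with the grip on the 10 mm bar and about 9 N of pull. The first pull went about 4.5 mm too far, so I eased it back.
- **Small disagreements:** A steady force of about -9 N in z and a tool tilt of 0.025 rad remain while holding. Camera measurements differed from each other by up to 5 mm, mostly 1–3 mm.
- **Other items:** The later rack pictures show the other two dies in their wells. I did not re-measure the arch model or the spray can at the end; the arm's path stayed clear of both.

I viewed 10 pictures.

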